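# Open the spring-lid shoe care case

## Task

Open the grey shoe care case in the drawer: press down its front tab with a fingertip so that the spring lifts the lid, then push the lid right back until it rests fully open by itself. Do not lift, tip or drag the case; keep off the tray and leave the tins and other shoe things where they are.

Things in the scene. Friction and masses are not known exactly. Their poses are not given: they have to be found in the camera images.
- case: Shut grey plastic case, loose, about 0.9 kg, on the 10 mm floor of a drawer set on the table (drawer sides 66 mm, front panel 88 mm high). 114 mm deep (x), 164 mm wide (y), 61 mm high. Origin: centre of underside; z up. -x is its front, where a latch housing 58 mm wide stands out 21 mm from the front wall and carries the tab; the lid is hinged along the top of the back (+x)
- tab (a joint): Angle of the black release tab (rad): 0 at rest, grows as its outer end is pressed down, stop at 0.26. The lid is released at about 0.15. The spring takes about 2 N to start and 4 N fully down at tab_top, which then has sunk about 7 mm. It springs back when let go
- lid (a joint): Lid angle (rad): 0 shut and latched. Pressing the tab lets the spring lift it to about 1.2 within a second and hold it there (anything in its way, such as a gripper's body above the tab, stops it lower until moved off). From 1.2 it moves freely (push under 1 N); past about 1.5 it falls back slowly by its own weight to the stop at 1.92, fully open, and stays
- tab_top (a point): Where to press: top of the tab, 28 mm above the case underside. The tab is a flat plate 46 mm wide (case y), 5 mm thick, sticking out 29 mm forward (case -x) from the latch housing (43 mm high); this point is mid-width, 13 mm in from its outer edge. Its hook, 52 mm high, stands 27 mm behind this point and swings 8 mm forward as it lets go of the lid; the shut lid's edge is 31 mm behind
- lid_edge (a point): Middle of the lid's front edge, 120 mm from the hinge axis; this edge runs 168 mm across (case y). Shut: 46 mm above the case underside. Sprung up to 1.2 rad: about 156 mm above the underside, 16 mm behind the case centre; on opening it moves on an arc about the hinge, up to 164 mm above the underside
- lid_hinge (a point): Point on the lid's hinge axis, mid-width, 57 mm behind the case origin (+x) and 43 mm above the underside. The axis is the case's y axis
- tray: White plastic shoe polish tray 250 x 300 mm, walls 40 mm high, in the other half of the drawer; not to be touched. Origin: centre of underside
- jar: Bystander: cream polish jar, 44 mm across, 46 mm high, standing in front of the case to one side of the tab. Origin: centre of underside
- horn: Bystander: flat steel shoehorn 165 mm long, 36 mm wide, 6 mm high, lying alongside the case. Origin: near its middle, underside
- tin_a: Bystander in the tray: closed round polish tin 76 mm across, 26 mm high. Origin: centre of underside
- tin_b: Bystander in the tray: closed round polish tin 68 mm across, 22 mm high. Origin: centre of underside
- brush: Bystander in the tray: wooden shoe brush 150 x 50 mm, 40 mm high. Origin: centre of underside
- dauber: Bystander in the tray: plastic dauber, round head 40 mm across and 29 mm high with a handle, 123 mm long. Origin: underside of the head
- stretcher: Bystander in the tray: steel shoe stretcher with turning knob, 200 mm long, 36 mm high. Origin: underside, near its middle
Not all that is in view belongs to the job. There is more than one size of the case; the job needs the larger.

How it is judged (in metres and radians):
On the way, in this order (a step that is already met when the one before it is completed fails the run):
1. the release tab is pressed down by the fingers (value of joint tab above 0.12 rad and contact force between the fingers and case above 0.5 N).
2. the spring has lifted the lid part way (value of joint lid between 0.9 and 1.5 rad), for 0.1 s.
3. the lid is pushed fully open (value of joint lid above 1.8 rad), for 0.2 s.
At the end, for the whole second after the job is handed in: The lid rests fully open (above 1.8 of 1.92 rad) by itself, the tab is back up, the case stands flat and within 40 mm of where it stood, and every other thing is within 30 mm of its place (value of joint lid above 1.8 rad and velocity of joint lid between -0.1 and 0.1 rad/s and value of joint tab below 0.06 rad and distance of case from where it was at the start of the episode below 0.04 m and angle between case's own z axis and vertical below 0.05 rad and linear speed of case below 0.02 m/s and distance of each of jar, horn, tin_a, tin_b, brush, dauber, stretcher from where it was at the start of the episode below 0.03 m); the robot touches nothing.
It fails at once if the case is lifted, tipped or dragged (more than 40 mm, or 0.2 rad) (distance of case from where it was at the start of the episode above 0.04 m or angle between case's own z axis and vertical above 0.2 rad or height (world z) of case above 0.025 m).
It fails at once if a bystander is lifted or moved more than 30 mm (distance of any of jar, horn, tin_a, tin_b, brush, dauber, stretcher from where it was at the start of the episode above 0.03 m).
It fails at once if the robot touches the tray (contact force between any of the arm, the fingers and tray above 1 N).
It also fails if it takes over 45 s, if anything falls off the work surface, if the arm or the gripper's body presses on something with over 40 N, if the wrist force passes 120 N, or if a joint passes its speed limit or range.

## Robot

A 6-joint arm with a two-finger parallel gripper is mounted at the origin on the work surface. World frame = base frame: x ahead of the robot, y to its left, z up, the work surface at z = 0. Lengths are in m, angles in degrees, forces in N, time in s.
With the tool pointing down it reaches from about 0.35 to 0.95 m from the base axis. Payload 17.4 kg.
Tool frame: the origin (TCP) lies midway between the tips of the shut fingers; the grasp point (between the pads) lies 19 mm behind it (manip.grip_point_offset is the distance from the TCP to the grasp point, in m); z points along the fingers, y is the direction in which the jaws open and shut (so a half turn about z gives the same grasp; the last joint's range is limited). The gripper opens to 93 mm and grips with 3 to 60 N. Pads are 15 mm wide; open, the fingers measure 128 mm over their backs; the gripper's body (75 mm by 188 mm) begins 65 mm behind the grasp point.
Start: joints at [-72.124, 6.646, 82.598, -0, 90.757, -2.166], TCP at [0.231, -0.634, 0.219] pointing down, gripper open.
Joint ranges: [-162.19, 162.19], [-47.58, 125.68], [4.15, 143.07], [-65.23, 245.23], [0.69, 171.88], [-170.13, 170.13]. Speed limits (degrees/s): [108.29, 108.29, 127.2, 180, 180, 180].

## Interface

Orientations are given as [roll, pitch, yaw] about the fixed x, y, z axes, in that order (R = Rz(yaw) Ry(pitch) Rx(roll)).
In Python, from bench import manip gives the robot as it stands.
- The arm moves only by the tool carry_out, never from a script. Its argument "rows" is a list of rows, each a list of 7 numbers: the finger opening in mm, from 0 to 93, then the shift along the tool's x, y, z scaled (see below), then the turn, a rotation vector about the tool's x, y, z scaled (see below). In form: [[claw, dx, dy, dz, rx, ry, rz], ...]. A call has 1 to 8 rows; each row shifts and turns the pose as measured when the row begins, along the tool's axes as they then stand; what a row does not reach is not made up. The controller multiplies each number of a shift by 0.1 m and each number of a turn by 5 degrees. A row lasts 1/12 s, in which the tool goes at most 41.7 mm and 7.16 degrees, less where a joint would pass 70% of its speed; a pose out of reach is approached as far as the arm can. A call with a number of a shift or a turn outside -1 to 1 is refused whole. A call with a gripper value outside its range is refused whole. The fingers move at their own pace and stop on an object; "newtons" is the grip in N (left out, the last holds). Time passes only in rows, so rows that do not move let the fingers close. It gives the time, the measured TCP pose, the force and the opening at its end, in the units of the state.
- manip.sense(): the state, without advancing time (a new reading comes with each control period).
- manip.camera(name): name is "scene" or "top" or "wrist"; returns a dict with "image" (400x640x3 uint8, blue, green, red), "fx", "fy", "cx", "cy" (pixels), "position" and "attitude" of the camera in the world. Camera axes: x right, y down, z forward; pixel columns grow to the right and rows downward; lengths in m; the calibration is good to about 2 mm. The wrist camera is an equidistant fisheye: a pixel r from the principal point sees the ray r / f radians off the axis. A picture is of the moment at which its call begins. There is no depth.
- manip.job_done(): hands the job in, once; it reports no verdict.
The state is a dict: "time": time; "q": joint angles; "joint_vel": joint speeds; "joint_torque": joint torques, N m; "tool_pos": TCP position; "tool_rot": TCP orientation; "contact_force": force on the tool from outside, world axes, zero at the start; "torque": the same for the moment, N m; "opening": opening from 0.0 (shut) to 1.0 (fully open).
Only numpy, scipy, OpenCV 4.12 (cv2) and the standard library are available. Lean on these libraries where they do the work, as an engineer would, in place of code of your own. Each camera call takes 0.05 s, during which the arm holds its last target.

## Working session

There is one attempt and no reset: what is moved stays moved. The work goes in short steps, Python scripts to look and compute and a tool call to move; the robot and the scene stay as the last step left them, time stands still between calls to the robot, and variables do not carry over. Pictures are saved under pics/ and viewed, and the job is handed in when it is done.

Besides the shell and the picture viewer there is one more tool, called in YAML: its name, and indented under it one key for each argument. carry_out: Moves the arm, as the interface text tells. Shifts and turns lie within -1 to 1; 1 stands for 0.1 m of shift or 5 degrees of turn. Its arguments: {"type":"object","properties":{"rows":{"type":"array"},"newtons":{"type":"number"}},"required":["rows"]}

```bash
mkdir -p pics; ls
python3 - <<'E'
from bench import manip
import cv2
print(manip.sense())
for n in("scene","top","wrist"):
    c=manip.camera(n); cv2.imwrite(f"pics/{n}0.png",c["image"]); print(n,{k:v for k,v in c.items() if k!="image"})
E
```

```text
pics
{'time': 0.0, 'q': array([-7.21240435e+01,  6.67651209e+00,  8.26361548e+01,  6.78957049e-04,
        9.07570712e+01, -2.16848427e+00]), 'joint_vel': array([ 0.14270028,  0.02281821, -0.00306789, -0.07867557,  0.00592934,
        0.03085674]), 'joint_torque': array([-7.31757445e-04, -7.21257019e+01, -6.22611952e+01,  7.78447883e-02,
        2.37368199e-02, -5.99847954e-05]), 'tool_pos': array([ 0.23125677, -0.63392821,  0.21787266]), 'tool_rot': array([-1.79930338e+02, -3.31718203e-03,  2.00444473e+01]), 'contact_force': array([ 0.120405  , -0.15443037,  0.14071889]), 'torque': array([ 0.02199648, -0.00789793,  0.02962904]), 'opening': 1.00059565420236}
scene {'fx': 414.1093424484072, 'fy': 414.1093424484072, 'cx': 317.4070192151779, 'cy': 201.7729008097642, 'position': array([1.19293225, 0.54262051, 0.74671004]), 'attitude': array([-126.37013016,   -0.5520234 ,  126.38031261])}
top {'fx': 385.59605723976665, 'fy': 385.59605723976665, 'cx': 317.42109317005634, 'cy': 201.36788292531256, 'position': array([0.3280501 , 0.00320251, 0.93735405]), 'attitude': array([-172.58952083,   -1.04176381,  -88.49707912])}
wrist {'fx': 309.70691628693146, 'fy': 309.70691628693146, 'cx': 318.380817574338, 'cy': 201.3115605793863, 'position': array([ 0.29816234, -0.60873375,  0.38457681]), 'attitude': array([ 1.64943573e+02,  7.05983156e-02, -6.99612831e+01])}
```

View pics/scene0.png

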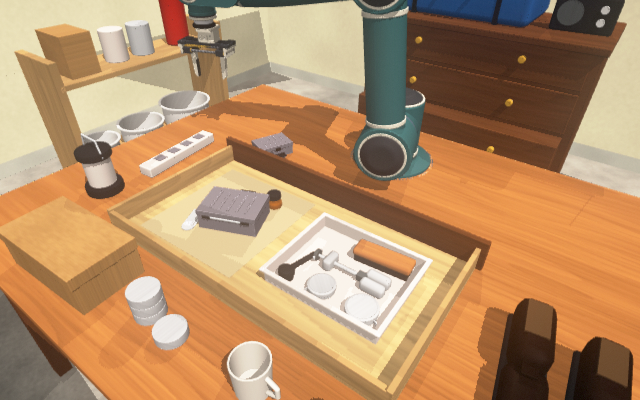

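View pics/top0.png

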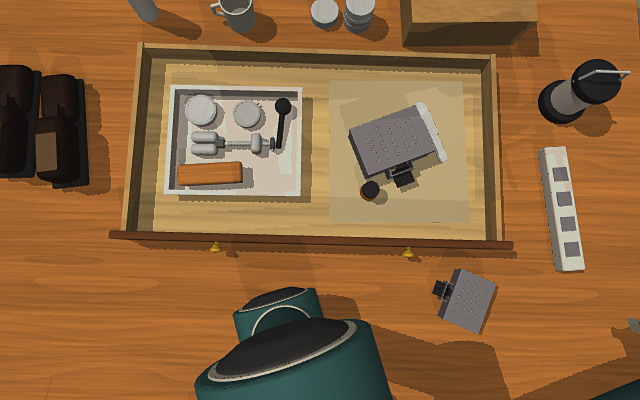

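The scene and top views show two grey cases. One is in the drawer, at top px (397,141) and scene px (234,210). The smaller one is outside the drawer on the table, at top px (470,300) and scene px (272,146). By the description I want the larger one in the drawer, with its black tab at about top (403,180), the jar at (370,189) and the horn on its right at (432,130). I'll check this in a close crop.

```bash
cat > h.py <<'E'
import numpy as np
from scipy.spatial.transform import Rotation as R
def ray(c,u,v):
    d=np.array([(u-c["cx"])/c["fx"],(v-c["cy"])/c["fy"],1.])
    return np.array(c["position"]),R.from_euler("xyz",c["attitude"],degrees=True).apply(d)
def plane(c,u,v,z):
    p,d=ray(c,u,v); return p+d*(z-p[2])/d[2]
def fray(c,u,v):
    a=np.array([u-c["cx"],v-c["cy"]]);r=np.hypot(*a);t=r/c["fx"]
    d=np.array([*(a/r*np.sin(t)),np.cos(t)])
    return np.array(c["position"]),R.from_euler("xyz",c["attitude"],degrees=True).apply(d)
def fplane(c,u,v,z):
    p,d=fray(c,u,v); return p+d*(z-p[2])/d[2]
def proj(c,P):
    q=R.from_euler("xyz",c["attitude"],degrees=True).inv().apply(np.array(P)-c["position"])
    return q[...,0]/q[...,2]*c["fx"]+c["cx"],q[...,1]/q[...,2]*c["fy"]+c["cy"]
E
python3 - <<'E'
import cv2
a=cv2.imread("pics/top0.png")[90:210,330:460]; cv2.imwrite("pics/topc.png",cv2.resize(a,None,fx=5,fy=5,interpolation=cv2.INTER_CUBIC)[:600])
a=cv2.imread("pics/scene0.png")[175:245,175:295]; cv2.imwrite("pics/scc.png",cv2.resize(a,None,fx=6,fy=6,interpolation=cv2.INTER_CUBIC))
E
```

```text
(no output)
```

View pics/topc.png

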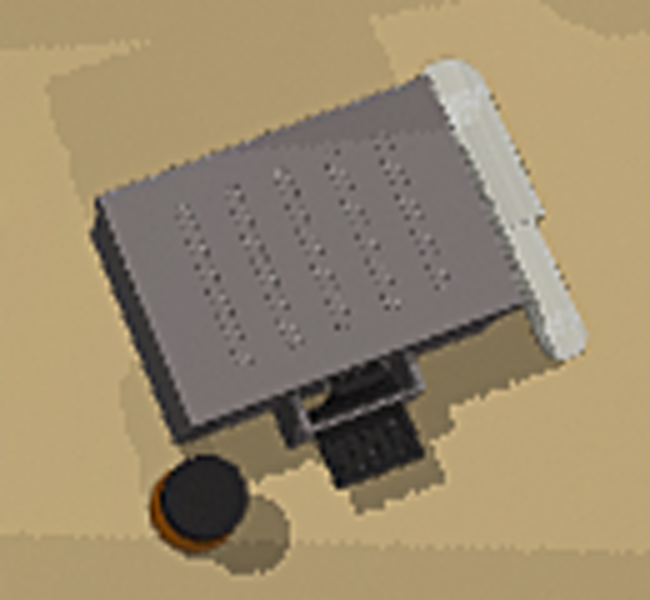

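View pics/scc.png

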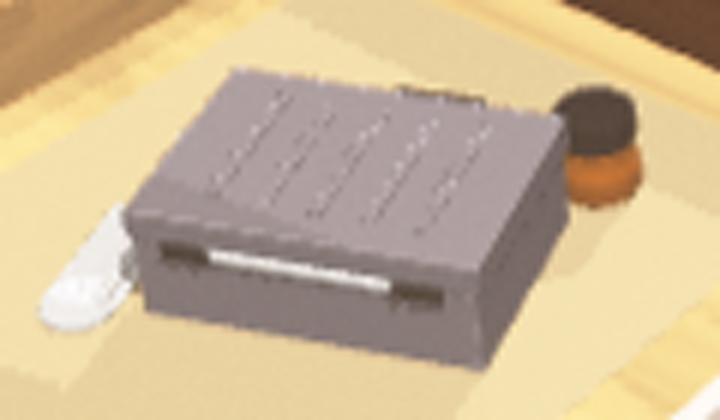

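View pics/wrist0.png

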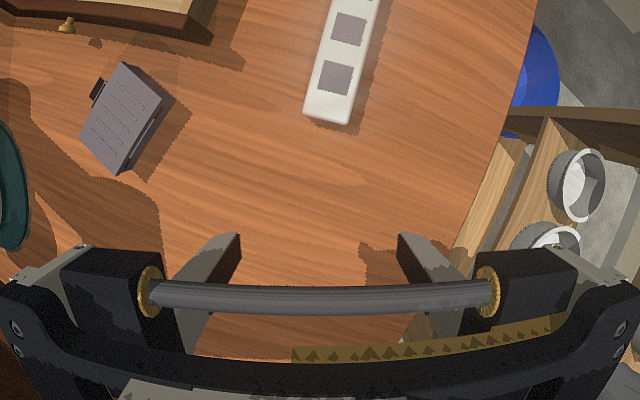

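Run:
```python
from bench import manip
from h import *
c=manip.camera("top")
def P(x,y,z): return plane(c,(x+.5)/5-.5+330,(y+.5)/5-.5+90,z)
cs=[P(*p,.071) for p in [(102,198),(425,75),(525,302),(190,425)]]
t=[P(*p,.038) for p in [(338,488),(425,462),(405,402),(315,432)]]
for p in cs+t: print(p.round(4))
f=lambda a,b:np.degrees(np.arctan2(*(b-a)[:2][::-1]))
n=np.linalg.norm
print("len",n(cs[0]-cs[1]),n(cs[1]-cs[2]),n(cs[2]-cs[3]),n(cs[3]-cs[0]))
print("ang y",f(cs[1],cs[0])-90,f(cs[2],cs[3])-90,"x",f(cs[3],cs[0]),f(cs[2],cs[1]),"tab",f(t[1],t[0])-90,f(t[0],t[3]),f(t[1],t[2]), n(t[0]-t[1]),n(t[0]-t[3]))
print("centre",np.mean(cs,0), "tab outer mid",(t[0]+t[1])/2)
print("jar top",P(205,497,.056),"horn",P(455,75,.015),P(570,345,.015))
# drawer front
for p in [(110,236),(513,246)]: print(plane(c,*p,.088))
```

```text
[ 0.6125 -0.0809  0.071 ]
[ 0.6773 -0.2323  0.071 ]
[ 0.569  -0.2781  0.071 ]
[ 0.5063 -0.123   0.071 ]
[ 0.4847 -0.1984  0.038 ]
[ 0.4985 -0.24    0.038 ]
[ 0.5273 -0.2306  0.038 ]
[ 0.5114 -0.1875  0.038 ]
len 0.16459763077638492 0.11760707768337907 0.1673694634926549 0.11427966175342323
ang y 23.162772738832615 22.00903317158584 x 21.585334977193067 22.964008014713027 tab 18.319849898502383 22.340006480527794 18.076377908791397 0.04376641264689701 0.028882016193776193
centre [ 0.59126678 -0.17856707  0.071     ] tab outer mid [ 0.49161095 -0.21921212  0.038     ]
jar top [ 0.47554736 -0.13244444  0.056     ] horn [ 0.70035476 -0.26257633  0.015     ] [ 0.56350233 -0.31831924  0.015     ]
[0.35008051 0.43965285 0.088     ]
[ 0.3518747  -0.44385982  0.088     ]
```

The larger case fits well: centre about (0.591, -0.179), yaw about 22°. The tab's outer edge predicted from that pose is (0.492, -0.219), against a measured (0.4916, -0.2192). I'll travel there at height with the fingers shut.

carry_out:
  rows:
    - [0,0.3,-0.227,0,0,0,-0.4]
    - [0,0.3,-0.227,0,0,0,0]
    - [0,0.3,-0.227,0,0,0,0]
    - [0,0.3,-0.227,0,0,0,0]
    - [0,0.3,-0.227,0,0,0,0]
    - [0,0.3,-0.227,0,0,0,0]
    - [0,0.3,-0.227,0,0,0,0]
    - [0,0.3,-0.227,0,0,0,0]
  newtons: 30

```text
time: 0.87
tool_pos: [0.3876, -0.3701, 0.2148]
tool_rot: [-179.7, 0.1, 21.6]
contact_force: [1.4, 0.6, 0.3]
opening: 0.478
```

```bash
cat >> h.py <<'E'
C=np.array([.591,-.1786,.010]); RC=R.from_euler("z",22,degrees=True)
def delta(s,tgt):
    Rt=R.from_euler("xyz",s["tool_rot"],degrees=True)
    return Rt.inv().apply(np.array(tgt)-s["tool_pos"])/.1
def case(x,y,z): return C+RC.apply([x,y,z])
def rep(tgt,yaw=22):
    from bench import manip
    s=manip.sense(); Rt=R.from_euler("xyz",s["tool_rot"],degrees=True)
    rv=(Rt.inv()*R.from_euler("xyz",[180,0,yaw],degrees=True)).as_rotvec(degrees=True)/5
    print("t",round(s["time"],2),"pos",s["tool_pos"].round(4),"rot",s["tool_rot"].round(2),"F",s["contact_force"].round(2),"open",round(s["opening"],3))
    print("case-frame",RC.inv().apply(s["tool_pos"]-C).round(4),"delta",delta(s,tgt).round(3),"rv",rv.round(3)); return s
E
python3 -c "
from h import *
rep(case(-.096,0,.12))"
```

```text
t 0.87 pos [ 0.3876 -0.3701  0.2148] rot [-1.7974e+02  6.0000e-02  2.1620e+01] F [1.45 0.59 0.25] open 0.478
case-frame [-0.2603 -0.1013  0.2048] delta [ 1.637 -1.02   0.85 ] rv [-0.051  0.012 -0.076]
```

carry_out:
  rows:
    - [0,0.32,-0.2,0.1,-0.05,0,-0.08]
    - [0,0.32,-0.2,0.12,0,0,0]
    - [0,0.32,-0.2,0.15,0,0,0]
    - [0,0.32,-0.2,0.15,0,0,0]
    - [0,0.16,-0.1,0.1,0,0,0]
    - [0,0,0,0,0,0,0]
    - [0,0,0,0,0,0,0]

```text
time: 1.45
tool_pos: [0.4928, -0.2198, 0.1516]
tool_rot: [179.8, -0.1, 22.4]
contact_force: [0.2, 0.2, -0.4]
opening: 0.01
```

```bash
python3 -c "
from h import *
rep(case(-.096,0,.07))"
```

```text
t 1.45 pos [ 0.4928 -0.2198  0.1516] rot [ 1.7985e+02 -7.0000e-02  2.2390e+01] F [ 0.24  0.19 -0.4 ] open 0.01
case-frame [-0.1064 -0.0014  0.1416] delta [ 0.104 -0.015  0.716] rv [ 0.03  -0.014  0.077]
```

carry_out:
  rows:
    - [0,0.1,-0.015,0.3,0.03,0,0.07]
    - [0,0,0,0.3,0,0,0]
    - [0,0,0,0.15,0,0,0]
    - [0,0,0,0,0,0,0]
    - [0,0,0,0,0,0,0]

```text
time: 1.87
tool_pos: [0.5016, -0.2181, 0.0776]
tool_rot: [179.8, -0.2, 21.9]
contact_force: [0.2, 0.1, 0.8]
opening: 0.005
```

Run:
```python
from bench import manip
from h import *
import cv2
rep(case(-.096,0,.035))
w=manip.camera("wrist")["image"]; t=manip.camera("top")["image"][90:220,320:470]
cv2.imwrite("pics/w1.png",w); cv2.imwrite("pics/t1.png",cv2.resize(t,None,fx=4,fy=4,interpolation=cv2.INTER_CUBIC))
```

```text
t 1.87 pos [ 0.5016 -0.2181  0.0776] rot [179.78  -0.21  21.91] F [0.17 0.06 0.82] open 0.005
case-frame [-0.0976 -0.0031  0.0676] delta [ 0.015 -0.033  0.326] rv [ 0.044 -0.041 -0.019]
```

View pics/w1.png

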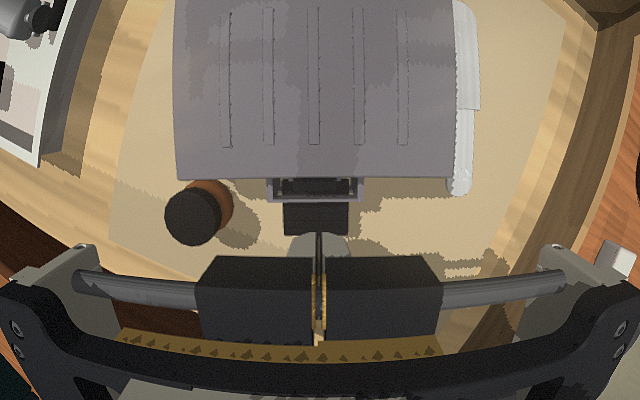

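View pics/t1.png

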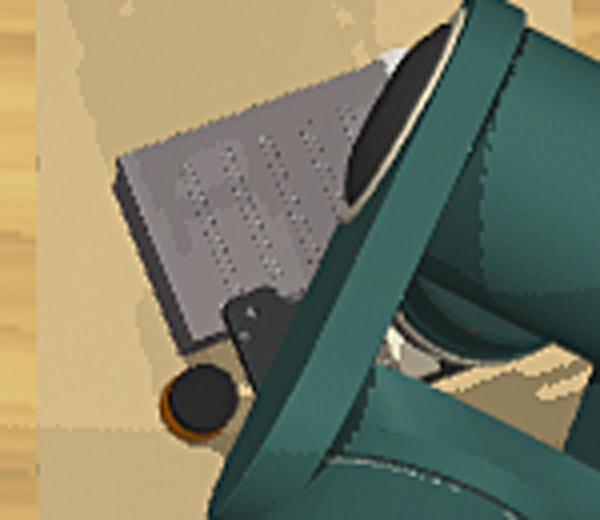

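The wrist view shows the tab at (283–348, 202–236), centred at u≈316, with the shut fingertips just in front of it at (318,245) and the case edges square to the view. I'll cross-check the tab position from this picture.

Run:
```python
from bench import manip
from h import *
c=manip.camera("wrist")
for p,z in [((284,235),.038),((347,235),.038),((283,203),.038),((348,203),.038),((175,179),.056),((455,178),.056),((268,201),.053),((362,200),.053)]:
    q=fplane(c,*p,z); print(p,q.round(4),RC.inv().apply(q-C).round(4))
```

```text
(284, 235) [ 0.4842 -0.1978  0.038 ] [-0.1062  0.0222  0.028 ]
(347, 235) [ 0.501  -0.2398  0.038 ] [-0.1064 -0.023   0.028 ]
(283, 203) [ 0.5063 -0.189   0.038 ] [-0.0824  0.0221  0.028 ]
(348, 203) [ 0.5231 -0.231   0.038 ] [-0.0826 -0.0231  0.028 ]
(175, 179) [ 0.4997 -0.1149  0.056 ] [-0.0608  0.0932  0.046 ]
(455, 178) [ 0.5697 -0.2879  0.056 ] [-0.0607 -0.0934  0.046 ]
(268, 201) [ 0.5083 -0.1795  0.053 ] [-0.077   0.0301  0.043 ]
(362, 200) [ 0.5315 -0.2357  0.053 ] [-0.0765 -0.0307  0.043 ]
```

Both views agree to about 1 mm. Pressing next.

carry_out:
  rows:
    - [0,0.02,-0.03,0.15,0.04,-0.04,0]
    - [0,0,0,0.15,0,0,0]
    - [0,0,0,0.05,0,0,0]
    - [0,0,0,0,0,0,0]

```text
time: 2.35
tool_pos: [0.5048, -0.2155, 0.0449]
tool_rot: [179.7, -0.3, 21.9]
contact_force: [-0.3, 0.4, 0.1]
opening: -0.001
```

```bash
python3 -c "
from h import *
rep(case(-.096,0,.022))"
```

```text
t 2.35 pos [ 0.5048 -0.2155  0.0449] rot [179.66  -0.31  21.85] F [-0.3   0.38  0.11] open -0.001
case-frame [-0.0938 -0.0019  0.0349] delta [-0.023 -0.02   0.129] rv [ 0.068 -0.061 -0.03 ]
```

carry_out:
  rows:
    - [0,-0.02,-0.02,0.06,0.06,-0.06,0]
    - [0,-0.01,0,0.06,0,0,0]
    - [0,0,0,0.03,0,0,0]
    - [0,0,0,0,0,0,0]

```text
time: 2.68
tool_pos: [0.5025, -0.2149, 0.0323]
tool_rot: [179.9, -0.1, 21.9]
contact_force: [-6.7, 2.9, 9.1]
opening: 0.007
```

Run:
```python
from h import *
from bench import manip
import cv2
rep(case(-.096,0,.022))
cv2.imwrite("pics/w2.png",manip.camera("wrist")["image"])
```

```text
t 2.68 pos [ 0.5025 -0.2149  0.0323] rot [ 1.7988e+02 -1.3000e-01  2.1870e+01] F [-6.7   2.89  9.1 ] open 0.007
case-frame [-0.0956 -0.0005  0.0223] delta [-0.004 -0.005  0.003] rv [ 0.025 -0.026 -0.026]
```

View pics/w2.png

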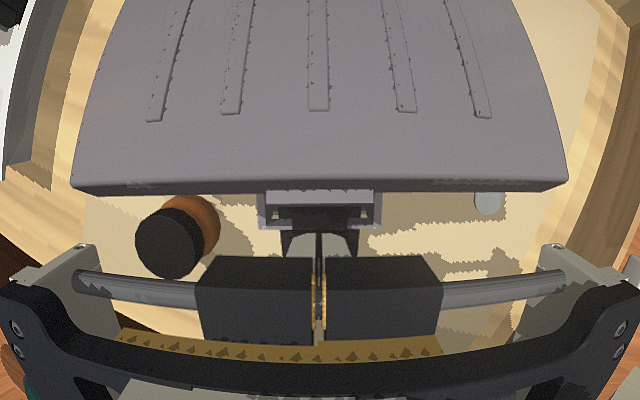

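The lid has been released: its edge now reads at row 188 and looms larger, and the hook has let go. I'll hold for a moment.

carry_out:
  rows:
    - [0,0,0,0,0,0,0]
    - [0,0,0,0,0,0,0]
    - [0,0,0,0,0,0,0]

```text
time: 2.98
tool_pos: [0.5023, -0.2148, 0.0334]
tool_rot: [179.9, -0.1, 21.9]
contact_force: [-2.5, 1.7, 4.7]
opening: 0.002
```

Run:
```python
from h import *
from bench import manip
import cv2
rep(case(-.11,0,.2))
cv2.imwrite("pics/w3.png",manip.camera("wrist")["image"])
a=manip.camera("scene")["image"][90:260,130:330]
cv2.imwrite("pics/s3.png",cv2.resize(a,None,fx=3.5,fy=3.5,interpolation=cv2.INTER_CUBIC))
```

```text
t 2.98 pos [ 0.5023 -0.2148  0.0334] rot [ 1.7988e+02 -1.2000e-01  2.1880e+01] F [-2.49  1.71  4.7 ] open 0.002
case-frame [-0.0959 -0.0004  0.0234] delta [-0.138  0.    -1.766] rv [ 0.024 -0.024 -0.024]
```

View pics/w3.png

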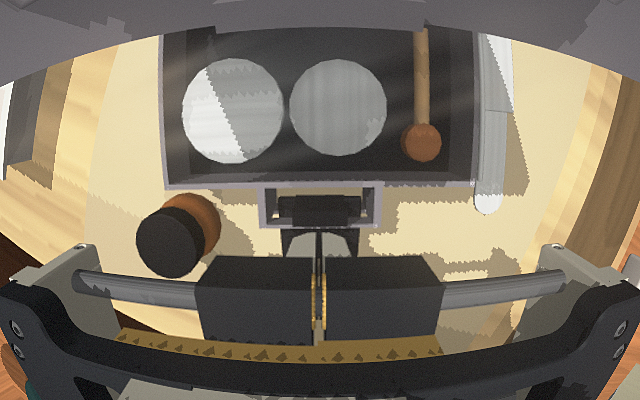

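View pics/s3.png

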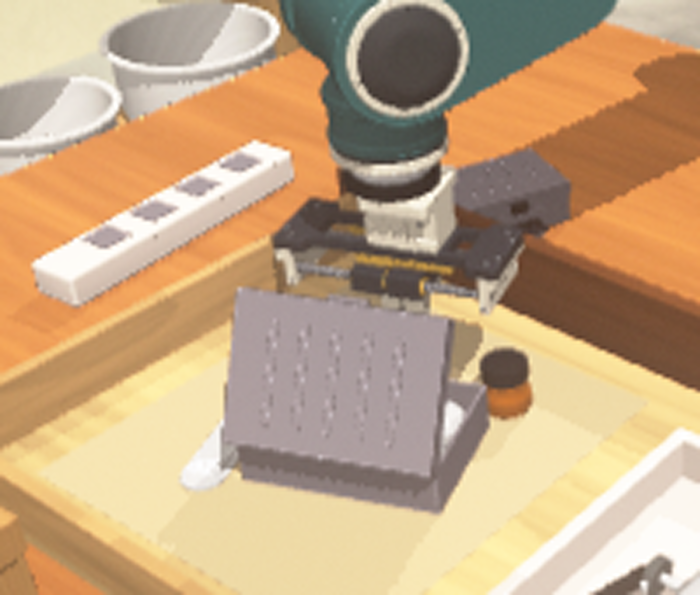

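The lid is sprung up, and the wrist view shows the inside of the case (two tins and a small brush) with the lid overhead. The scene view shows the lid steep at about 1.2 rad with the gripper in front of it. I'll rise straight off the tab next.

carry_out:
  rows:
    - [0,-0.03,0,-0.15,0,0,0]
    - [0,-0.03,0,-0.3,0,0,0]
    - [0,0,0,-0.3,0,0,0]
    - [0,0,0,-0.3,0,0,0]
    - [0,0,0,-0.15,0,0,0]
    - [0,0,0,0,0,0,0]
    - [0,0,0,0,0,0,0]

```text
time: 3.67
tool_pos: [0.4952, -0.2169, 0.1549]
tool_rot: [180.0, 0.0, 21.9]
contact_force: [0.3, -0.5, -0.7]
opening: 0.006
```

Run:
```python
from h import *
from bench import manip
import cv2
rep(case(-.02,0,.125))
cv2.imwrite("pics/w4.png",manip.camera("wrist")["image"])
a=manip.camera("scene")["image"][90:260,130:330]
cv2.imwrite("pics/s4.png",cv2.resize(a,None,fx=3.5,fy=3.5,interpolation=cv2.INTER_CUBIC))
```

```text
t 3.67 pos [ 0.4952 -0.2169  0.1549] rot [1.7998e+02 1.0000e-02 2.1860e+01] F [ 0.25 -0.46 -0.67] open 0.006
case-frame [-0.1032  0.0004  0.1449] delta [0.832 0.002 0.199] rv [ 0.003  0.001 -0.027]
```

View pics/w4.png

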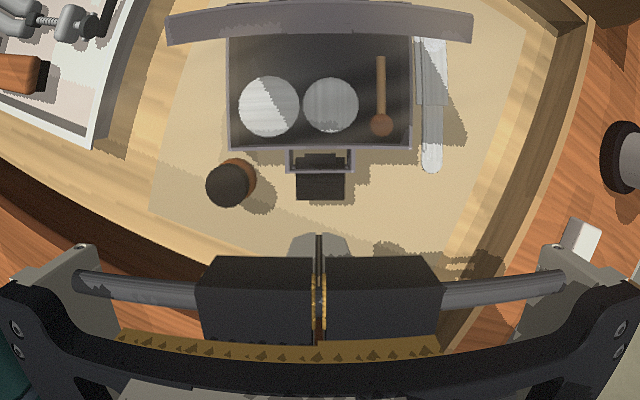

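View pics/s4.png

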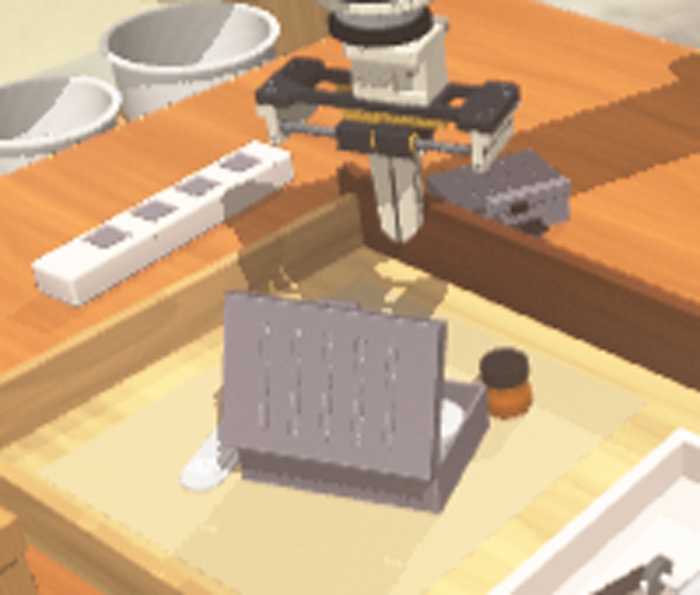

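The tab is back up at wrist (320,187), and the lid stands at about 1.2 rad with its edge at wrist rows 12–42. The case and jar look unmoved. I'll advance to the lid edge.

carry_out:
  rows:
    - [0,0.2,0,0.08,0,0,0]
    - [0,0.3,0,0.08,0,0,0]
    - [0,0.2,0,0.04,0,0,0]
    - [0,0.1,0,0,0,0,0]
    - [0,0,0,0,0,0,0]

```text
time: 4.18
tool_pos: [0.5693, -0.1854, 0.1255]
tool_rot: [-179.7, 0.4, 21.8]
contact_force: [-0.6, -0.2, 0.1]
opening: 0.002
```

```bash
python3 -c "
from h import *
rep(case(.065,0,.125))"
```

```text
t 4.18 pos [ 0.5693 -0.1854  0.1255] rot [-179.66    0.41   21.77] F [-0.64 -0.15  0.08] open 0.002
case-frame [-0.0227  0.0018  0.1155] delta [ 0.876  0.014 -0.102] rv [-0.068  0.082 -0.046]
```

carry_out:
  rows:
    - [0,0.1,0.01,-0.05,-0.06,0.08,-0.04]
    - [0,0.12,0,-0.05,0,0,0]
    - [0,0.12,0,0,0,0,0]
    - [0,0.12,0,0,0,0,0]
    - [0,0.12,0,0,0,0,0]
    - [0,0.1,0,0,0,0,0]
    - [0,0.06,0,0,0,0,0]

```text
time: 4.77
tool_pos: [0.6426, -0.1575, 0.1364]
tool_rot: [-180.0, 0.0, 21.9]
contact_force: [-0.1, 0.7, 0.3]
opening: 0.009
```

Run:
```python
from h import *
from bench import manip
import cv2
rep(case(.065,0,.125))
cv2.imwrite("pics/w5.png",manip.camera("wrist")["image"])
a=manip.camera("scene")["image"][90:260,130:330]
cv2.imwrite("pics/s5.png",cv2.resize(a,None,fx=3.5,fy=3.5,interpolation=cv2.INTER_CUBIC))
```

```text
t 4.77 pos [ 0.6426 -0.1575  0.1364] rot [-179.98    0.     21.91] F [-0.12  0.66  0.25] open 0.009
case-frame [0.0558 0.0002 0.1264] delta [0.092 0.002 0.014] rv [-0.003  0.001 -0.018]
```

View pics/w5.png

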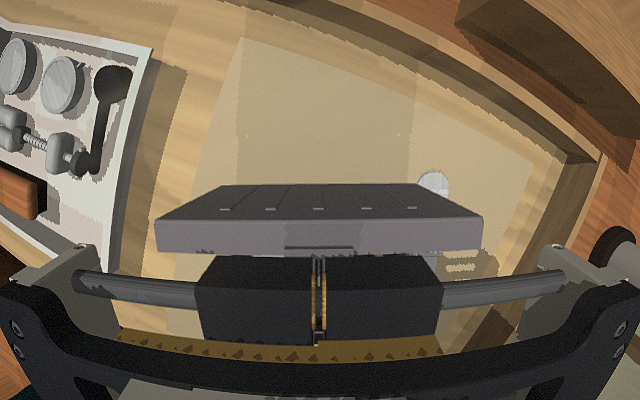

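View pics/s5.png

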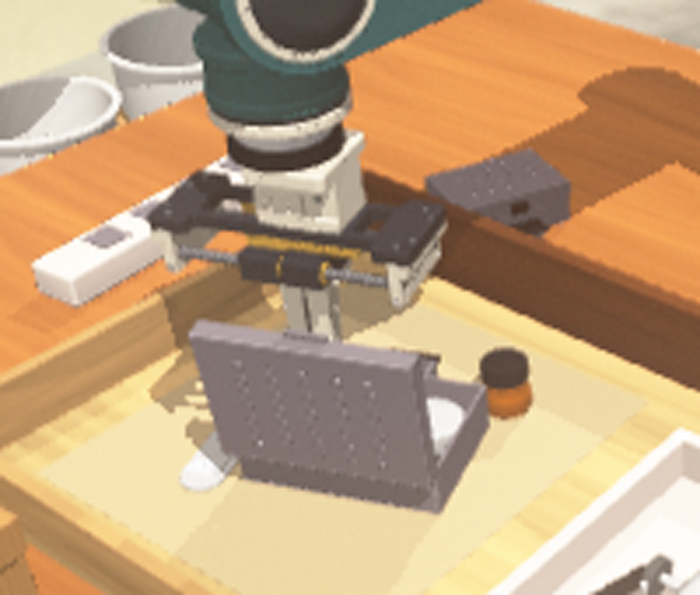

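The lid is now past vertical: its edge is at wrist rows 220–250, against the fingers, and it leans back in the scene view. I'll push a little more and then wait.

carry_out:
  rows:
    - [0,0.1,0,0,0,0,0]
    - [0,0.1,0,0,0,0,0]
    - [0,0.05,0,0,0,0,0]
    - [0,0,0,0,0,0,0]
    - [0,0,0,0,0,0,0]
    - [0,0,0,0,0,0,0]
    - [0,0,0,0,0,0,0]
    - [0,0,0,0,0,0,0]

```text
time: 5.53
tool_pos: [0.667, -0.1477, 0.1356]
tool_rot: [-179.9, 0.1, 21.9]
contact_force: [0.4, -0.1, 0.6]
opening: 0.007
```

carry_out:
  rows:
    - [0,-0.15,0,-0.1,0,0,0]
    - [0,-0.3,0,-0.2,0,0,0]
    - [0,-0.3,0,-0.3,0,0,0]
    - [0,-0.3,0,-0.2,0,0,0]
    - [0,-0.3,0,0,0,0,0]
    - [0,0,0,0,0,0,0]
    - [0,0,0,0,0,0,0]
    - [0,0,0,0,0,0,0]

```text
time: 6.2
tool_pos: [0.5349, -0.2001, 0.2191]
tool_rot: [-180.0, 0.1, 21.9]
contact_force: [-0.1, 0.4, 0.3]
opening: 0.003
```

Run:
```python
from h import *
from bench import manip
import cv2
rep(case(.065,0,.125))
cv2.imwrite("pics/w6.png",manip.camera("wrist")["image"])
a=manip.camera("scene")["image"][90:260,130:330]
cv2.imwrite("pics/s6.png",cv2.resize(a,None,fx=3.5,fy=3.5,interpolation=cv2.INTER_CUBIC))
```

```text
t 6.2 pos [ 0.5349 -0.2001  0.2191] rot [-1.800e+02  1.300e-01  2.187e+01] F [-0.11  0.41  0.28] open 0.003
case-frame [-0.06    0.0011  0.2091] delta [1.252 0.008 0.839] rv [-0.001  0.025 -0.025]
```

View pics/w6.png

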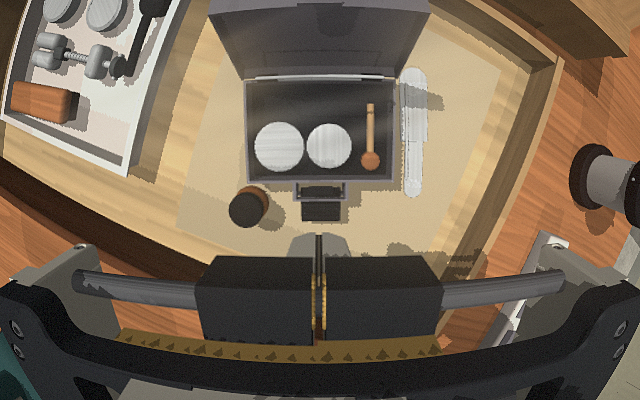

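View pics/s6.png

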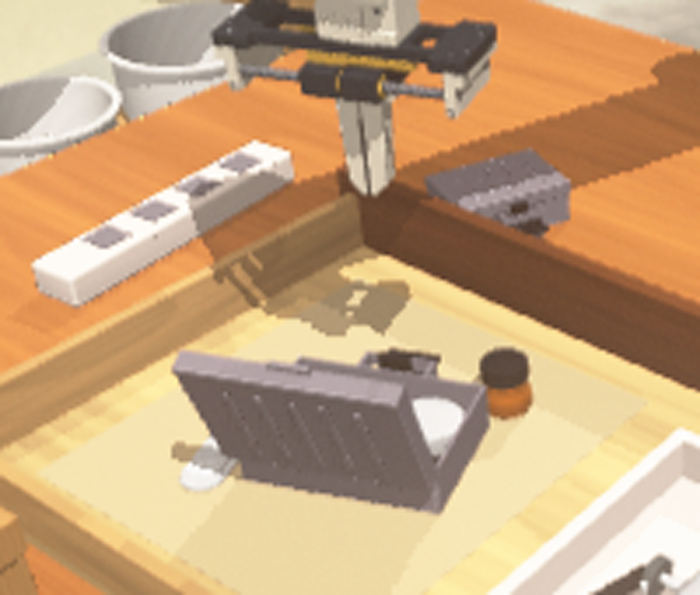

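The lid leans well back with nothing touching it. I'll let a few rows pass, then check that it's still and measure the angle.

carry_out:
  rows:
    - [0,0,0,0,0,0,0]
    - [0,0,0,0,0,0,0]
    - [0,0,0,0,0,0,0]
    - [0,0,0,0,0,0,0]
    - [0,0,0,0,0,0,0]
    - [0,0,0,0,0,0,0]

```text
time: 6.8
tool_pos: [0.5372, -0.1982, 0.2156]
tool_rot: [-179.8, 0.3, 22.1]
contact_force: [-0.1, -1.3, 0.2]
opening: 0.003
```

Run:
```python
from h import *
from bench import manip
import cv2
c=manip.camera("scene"); a=c["image"][90:260,130:330]
b=cv2.resize(a,None,fx=3.5,fy=3.5,interpolation=cv2.INTER_CUBIC)
o=cv2.imread("pics/s6.png"); print("moved px",(cv2.absdiff(b,o).max(2)>30).sum())
for t in (1.6,1.75,1.92):
    r=[]
    for y in(.084,-.084):
        for dz in (.003,.018):
            x,z=-.12,dz
            P=case(.057+x*np.cos(t)+z*np.sin(t),y,.043-x*np.sin(t)+z*np.cos(t))
            u,v=proj(c,P); r.append((round((u-130+.5)*3.5-.5),round((v-90+.5)*3.5-.5)))
    print(t,r)
t=manip.camera("top")["image"]; cv2.imwrite("pics/t7.png",t)
```

```text
moved px 15477
1.6 [(422, 347), (414, 360), (203, 313), (192, 324)]
1.75 [(412, 364), (405, 380), (191, 329), (181, 343)]
1.92 [(402, 387), (395, 405), (178, 350), (169, 368)]
```

View pics/t7.png

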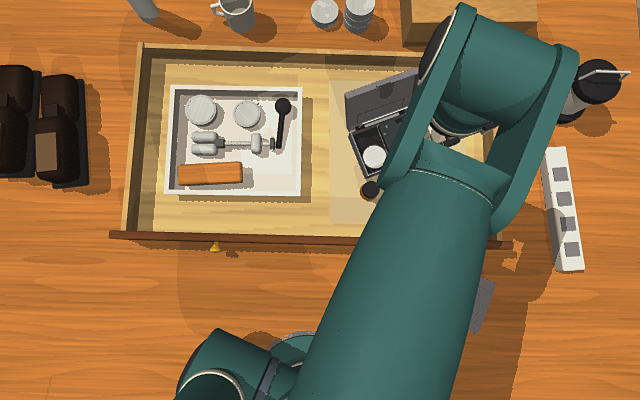

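Run:
```python
from bench import manip
import cv2
a=manip.camera("scene")["image"][90:260,130:330]
b=cv2.resize(a,None,fx=3.5,fy=3.5,interpolation=cv2.INTER_CUBIC);cv2.imwrite("pics/s8.png",b)
```

```text
(no output)
```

View pics/s8.png

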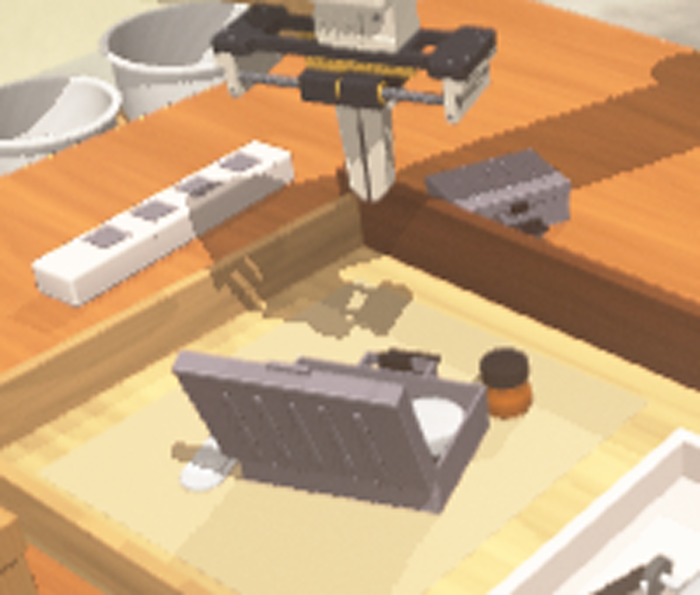

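The lid hasn't moved between the pictures: its rear corner stays at (178,354), and only the arm drifted a few mm. The predicted corner for 1.92 rad is (178,350), against (191,329) for 1.75 rad, so the lid is at its stop.

```bash
python3 -c "
from bench import manip
print(manip.job_done())"
```

```text
the job is handed in; nothing more can be done
None
```

The larger grey case in the drawer is open and I handed the job in at about 7 s; no verdict was reported. I pressed its tab down with the shut fingertips until the spring lifted the lid. Then I rose off the tab, pushed the lid edge back past vertical, and backed the arm off clear of everything.

**Last checks:**
- **Lid:** its rear corner is at about scene-crop pixel (178,354). The corner predicted for the 1.92 rad stop is (178,350), against (191,329) for 1.75 rad. It was in the same place in two views 0.6 s apart.
- **Tab:** it looked back up in the wrist view.
- **Case and other things:** the case, jar, horn and tray contents looked unmoved. I judged this by eye and did not re-measure them.
- **Frame comparison:** a pixel difference between the two scene views did flag changes. By eye these came only from the gripper and its shadow, as the arm drifted about 4 mm.
- **Force:** the highest end-of-move reading was about 12 N at the wrist, just after the release. It was around 1 N or less once clear, with nothing touching.

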